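# Open the pinch-lid pantry jar and put the moisture absorber in

### The arm

A 6-joint arm with a two-finger parallel gripper is mounted at the origin on the work surface. World frame = base frame: x ahead of the robot, y to its left, z up, the work surface at z = 0. Lengths are in m, angles in rad, forces in N, time in s.
With the tool pointing down it reaches from about 0.25 to 0.775 m from the base axis. Payload 4 kg.
Tool frame: the origin (TCP) lies on the centre line of the jaws, within the pads' length; the fingertips stand 14 mm ahead of it and the grasp point (between the pads) lies 5 mm behind it (robot.tcp_to_tips is the distance from the TCP to the fingertips, in m); z points along the fingers, y is the line along which they close (so a half turn about z gives the same grasp; the last joint's range is limited). The gripper opens to 94 mm and grips with 3 to 60 N. Pads are 16 mm wide; open, the fingers measure 119 mm over their backs; the gripper's body (75 mm by 177 mm) begins 78 mm behind the grasp point.
Start: joints at [-1.297, 0.087, 1.371, -0, 1.684, -0.103], TCP at [0.202, -0.511, 0.22] pointing down, gripper open.
Joint ranges: [-3.1, 3.1], [-0.76, 2.03], [0.27, 2.55], [-1.08, 4.22], [0.17, 2.65], [-2.57, 2.57]. Speed limits (rad/s): [2.79, 2.79, 3.14, 3.14, 3.14, 3.14].

### API

Orientations are given as [roll, pitch, yaw] about the fixed x, y, z axes, in that order (R = Rz(yaw) Ry(pitch) Rx(roll)).
In Python, from bench import robot gives the robot as it stands.
- The arm moves only by the tool carry_out, never from a script. Its argument "increments" is a list of rows, each a list of 3 entries, a list of its own where there are three numbers: the closure in counts, from 0 (fully open) to 255 (shut), then the shift along the tool's x, y, z in mm, then the turn about the tool's z in degrees. In form: [[fingers, [dx, dy, dz], twist], ...]. A call has 1 to 8 rows; each row shifts and turns the commanded pose from where the row before left it, along the tool's axes as they then stand; what a row does not reach is not made up. A row lasts 1/10 s, in which the tool goes at most 50 mm and 8.59 degrees, less where a joint would pass 70% of its speed; a pose out of reach is approached as far as the arm can. A call with a gripper value outside its range is refused whole. The fingers move at their own pace and stop on an object; the grip force is fixed at half the most. Time passes only in rows, so rows that do not move let the fingers close. It gives the time, the measured TCP pose, the force, the opening and the grip force at its end, in the units of the state.
- robot.get_obs(): the state, without advancing time (a new reading comes with each control period).
- robot.snapshot(name): name is "side" or "top" or "wrist"; returns the picture (400x640x3 uint8, blue, green, red); there is no depth.
- robot.get_calibration(name): a dict with "vfov" (degrees; the focal length in pixels is half the picture's height over the tangent of half this angle, whatever the lens; pixels are square), "cx", "cy" (the principal point, pixels), "T" (4x4, takes a point from camera to world coordinates). Camera axes: x right, y down, z forward; pixel columns grow to the right and rows downward; lengths in m; the calibration is good to about 2 mm. A picture is of the moment at which its call begins: read the wrist's pose just before it. get_calibration takes no time and is no camera call; for the wrist camera it gives the pose at the moment of the call.
- robot.close_job(): hands the job in; it is judged then, once.
The state is a dict: "time": time; "joint_positions": joint angles; "qvel": joint speeds; "joint_torque": joint torques, N m; "tool_pos": TCP position; "ee_rot": TCP orientation; "wrist_force": force on the tool from outside, world axes, zero at the start; "wrist_torque": the same for the moment, N m; "width": finger opening in m; "finger_force": force on a finger pad.
Only numpy, scipy, OpenCV 4.12 (cv2) and the standard library are available. Lean on these libraries where they do the work, as an engineer would, in place of code of your own. Each camera call takes 0.05 s, during which the arm holds its last target. There are 200 camera calls.

### The job

Get the slant-mouthed pantry jar ready for refilling: pinch the two spring buttons on its lid together to free the catch, draw the lid off and lay it the right way up, well on the cork trivet, setting it down softly rather than dropping it. Then put the little grey moisture-absorber capsule inside the open jar. Leave the jar standing where it is and do not disturb the other groceries.

Things in the scene. Friction and masses are not known exactly. Their poses are not given: they have to be found in the camera images.
- jar: Blue-glazed ceramic pantry canister, loose, 1.6 kg, footprint 110 x 110 mm, walls 5 mm. Its top is a flat shoulder plate 8 mm thick, 130 (along the slope) x 114 mm, that slopes 30 degrees down towards the jar's -x side (front, lower edge 82 mm high, rear edge 147 mm high). Origin: centre of the underside; z up; inner floor 6 mm up.
- jar_mouth (a point): Centre of the jar's round mouth, 51 mm in diameter, on the outer face of the sloping shoulder; 115 mm above the jar's underside. Axes as the jar's (z is vertical, not the slope). The mouth's axis points out of the jar along (-0.5, 0, 0.866) in the jar's axes.
- lid_grip (a point): Centre of the grip of the lid (loose, about 0.15 kg, pale wood), fitted in the mouth at the start: on the lid's axis, half-way up its buttons, 20 mm above the flange's underside. z: the lid's axis, out of the jar, so at first tilted 30 degrees towards the jar's front; y: the line on which the buttons face each other. Housing between the buttons: 46 (x) x 36 (y) mm, top 12 mm above this point.
- lid_base (a point): Centre of the flange's underside (axes as lid_grip), which lies on the jar's shoulder. Flange: disc 64 mm in diameter, 6 mm thick. Below it a plug 48.6 mm in diameter with feet reaching 18 mm below this point: the lid stands upright on them when laid right way up. With both buttons held in it is drawn off along its axis, free after 20 mm, and can be carried by the buttons.
- button_l (a joint): Spring button on the lid's +y side: steel plate 26 (x) x 20 (z) mm, face 28 mm from the axis (56 mm across both). 0 = out, 0.0065 = fully in (43 mm across both). 3.6 N starts it, 9.5 N holds it fully in; it springs out when let go. It carries a hook under the mouth's rim, clear once pressed 3 to 5.5 mm, depending on how the lid sits. Both hooks must be clear to free the lid.
- button_r (a joint): The same on the lid's -y side.
- trivet: Fixed square cork trivet, 140 x 140 x 10 mm. Origin: centre of its underside.
- absorber_mid (a point): Moisture-absorber capsule: loose upright grey plastic cylinder, 26 mm diameter, 30 mm high, 25 g. The point is its centre.
- can: Bystander: food can, 68 mm diameter, 100 mm high. Origin: centre of its underside.
- spice_jar: Bystander: spice jar, 44 mm diameter, 95 mm high. Origin: centre of its underside.
- carton: Bystander: small carton 50 x 90 x 60 mm high. Origin: centre of its underside.
Things that resemble listed ones, but are neither listed nor needed, are in the scene too. Of the things like the jar, leave any that is purple; of the rest the larger one is meant.

How it is judged:
By the outcome, as a careful person would: the job done as asked, in the order asked, and still so for the second after the job is handed in, with the robot touching nothing.
It also fails if it takes over 54 s, if anything falls off the work surface, if the arm or the gripper's body presses on something with over 40 N, if the wrist force passes 120 N, or if a joint passes its speed limit or range.

## Working session

There is one attempt and no reset: what is moved stays moved. The work goes in short steps, Python scripts to look and compute and a tool call to move; the robot and the scene stay as the last step left them, time stands still between calls to the robot, and variables do not carry over. Pictures are saved under pics/ and viewed, at most 10 in all, crops included, and the job is handed in when it is done.

Besides the shell and the picture viewer there is one more tool, called after "Request:" as a command line: name --argument value ..., lists and objects as JSON in quotes. carry_out: Moves the arm, as the interface text tells. Its arguments: {"type":"object","properties":{"increments":{"type":"array","items":{"type":"array"}}},"required":["increments"]}

```bash
mkdir -p pics; python3 - <<'E'
from bench import robot
import cv2,numpy as np
for n in("side","top"):
    im=robot.snapshot(n); cv2.imwrite(f"pics/{n}0.png",im)
    c=robot.get_calibration(n); print(n,c["vfov"],c["cx"],c["cy"],np.round(c["T"],4).tolist(), {k:v for k,v in c.items() if k not in("T","vfov","cx","cy")})
print(robot.get_obs())
E
```

```text
side 44.20259044146771 321.1920475886764 201.89230154605147 [[0.9994, -0.0198, 0.0293, 0.499], [-0.0339, -0.7689, 0.6385, -0.9224], [0.0099, -0.6391, -0.7691, 1.2133], [0.0, 0.0, 0.0, 1.0]] {}
top 44.57088746352719 305.86759886735877 193.90649009528138 [[-0.1404, -0.9694, 0.2015, 0.2617], [-0.9901, 0.1385, -0.0239, 0.0138], [-0.0047, -0.2029, -0.9792, 1.5048], [0.0, 0.0, 0.0, 1.0]] {}
{'time': 0.1, 'joint_positions': array([-1.29715579e+00,  8.78637239e-02,  1.37206767e+00, -3.81804377e-05,
        1.68362815e+00, -1.03065502e-01]), 'qvel': array([ 0.00121851, -0.0014739 , -0.00286338,  0.00170268,  0.001274  ,
       -0.00082959]), 'joint_torque': array([ 1.62480083e-03, -3.41254592e+01, -3.03300762e+01,  7.19699543e-02,
        3.04596894e-02, -9.47934109e-05]), 'tool_pos': array([ 0.20219699, -0.51098128,  0.2184487 ]), 'ee_rot': array([-3.13963230e+00, -1.64614594e-04,  3.76701616e-01]), 'wrist_force': array([-0.41085565, -0.65069691,  0.56407791]), 'wrist_torque': array([-0.02490985,  0.01806668,  0.00415845]), 'finger_force': 0.0, 'width': 0.09405105472572658}
```

View pics/top0.png

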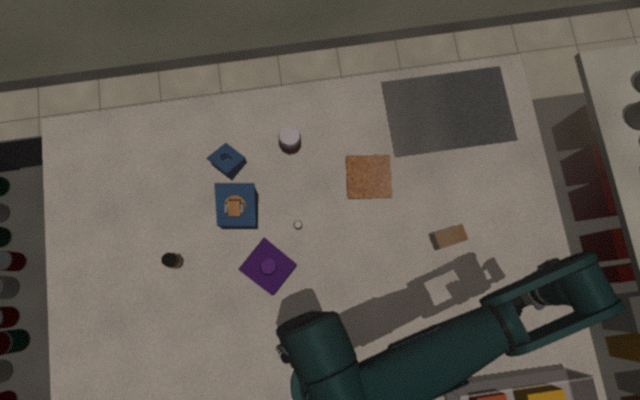

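View pics/side0.png

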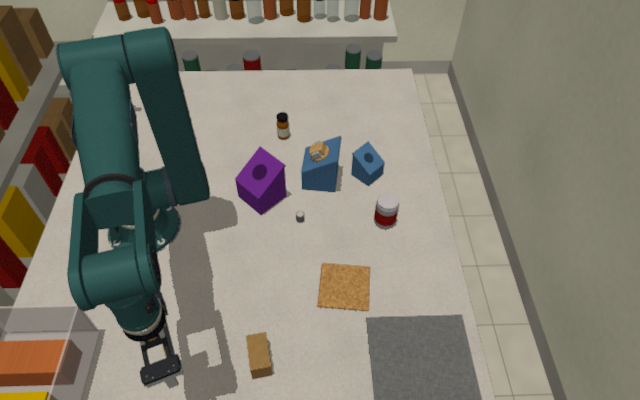

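The top view shows the candidates. Jars: large blue one with the lid at top (236,205) / side (320,163), small blue at top (227,160), purple at top (268,266). The absorber is at top (297,225) / side (300,216). The cork trivet is at top (369,177) / side (345,287), and the dark grey mat at top (449,110) is not it. I choose the large blue jar and will check it in a close crop.

```bash
cat > h.py <<'E'
import cv2,numpy as np
from bench import robot
def ray(n,u,v,c=None):
    c=c or robot.get_calibration(n); f=200/np.tan(np.radians(c["vfov"]/2)); T=np.array(c["T"])
    d=T[:3,:3]@np.array([(u-c["cx"])/f,(v-c["cy"])/f,1]); return T[:3,3],d/np.linalg.norm(d)
def plane(n,u,v,z,c=None):
    o,d=ray(n,u,v,c); return o+d*(z-o[2])/d[2]
def tri(rays):
    A=np.zeros((3,3));b=np.zeros(3)
    for o,d in rays:
        P=np.eye(3)-np.outer(d,d);A+=P;b+=P@o
    p=np.linalg.solve(A,b); return p,[np.linalg.norm((np.eye(3)-np.outer(d,d))@(p-o)) for o,d in rays]
def proj(n,p,c=None):
    c=c or robot.get_calibration(n); f=200/np.tan(np.radians(c["vfov"]/2)); T=np.array(c["T"])
    q=T[:3,:3].T@(np.array(p)-T[:3,3]); return np.array([c["cx"]+f*q[0]/q[2],c["cy"]+f*q[1]/q[2]])
E
python3 - <<'E'
from h import *
t=cv2.imread("pics/top0.png");s=cv2.imread("pics/side0.png")
a=cv2.resize(t[165:240,190:310],(800,500)[:2] and (640,400),interpolation=cv2.INTER_CUBIC)
A=cv2.resize(t[175:240,205:265],None,fx=6.6,fy=6.6,interpolation=cv2.INTER_CUBIC)
B=cv2.resize(s[130:195,295:355],None,fx=6.6,fy=6.6,interpolation=cv2.INTER_CUBIC)
cv2.imwrite("pics/crop1.png",np.hstack([A,B]))
for n,im in(("top",t),("side",s)):
    h=cv2.cvtColor(im,cv2.COLOR_BGR2HSV)
    m=((h[...,0]>8)&(h[...,0]<22)&(h[...,1]>110)&(h[...,2]>90)).astype(np.uint8)
    k,l,st,ce=cv2.connectedComponentsWithStats(m)
    for i in range(1,k):
        if st[i,4]>60: print(n,st[i],ce[i].round(1),plane(n,*ce[i],.01).round(4))
        if st[i,4]>1000:
            cs,_=cv2.findContours((l==i).astype(np.uint8),0,1); r=cv2.minAreaRect(max(cs,key=cv2.contourArea)); print([plane(n,*p,.01).round(3).tolist() for p in cv2.boxPoints(r)])
for n,u,v in(("top",297.5,224.5),("side",300,216)): print(plane(n,u,v,.03))
E
```

```text
top [ 347  156   43   42 1507] [365.4 176.3] [ 0.5989 -0.2164  0.01  ]
[[0.673, -0.169, 0.01], [0.654, -0.301, 0.01], [0.523, -0.278, 0.01], [0.541, -0.148, 0.01]]
top [226 196  19  20 226] [233.8 205.7] [0.5641 0.2047 0.01  ]
top [452 226  15  16 115] [459.5 234.1] [ 0.3779 -0.4723  0.01  ]
top [527 389  39  11 311] [547.8 395.2] [-0.1144 -0.6285  0.01  ]
side [167   0  16  20 220] [174.8   9.5] [-0.1     1.2632  0.01  ]
side [182   0  14  20 199] [188.4   9.3] [-0.037   1.2641  0.01  ]
side [229   1  10  13  76] [233.9   7.1] [0.1741 1.2804 0.01  ]
side [263   0  14  20 229] [269.5   9. ] [0.3417 1.2611 0.01  ]
side [281   0   8  10  62] [284.2   4.5] [0.4106 1.3008 0.01  ]
side [297   1  10  16 100] [301.2   8.3] [0.491  1.2644 0.01  ]
side [360   0  11  19 183] [364.7   8.8] [0.7905 1.2551 0.01  ]
side [374   0  14  20 239] [380.1   9.3] [0.8629 1.25   0.01  ]
side [114   2  10  15  67] [118.6   8.6] [-0.3628  1.2758  0.01  ]
side [135   2   8  12  63] [138.2   6.8] [-0.2747  1.2906  0.01  ]
side [146   2  16  22 179] [153.9  13.4] [-0.1906  1.2298  0.01  ]
side [ 46  98  21  16 186] [ 55.4 105.1] [-0.4398  0.5757  0.01  ]
side [ 40 116  18  13 112] [ 48.4 121.9] [-0.4357  0.4805  0.01  ]
side [310 143  19  18 178] [319.3 150.2] [0.5464 0.3104 0.01  ]
side [ 318  264   51   47 2141] [343.9 286.9] [ 0.5974 -0.2323  0.01  ]
[[0.522, -0.29, 0.01], [0.536, -0.152, 0.01], [0.679, -0.17, 0.01], [0.656, -0.306, 0.01]]
side [247 333  24  40 711] [258.1 351.7] [ 0.3682 -0.4125  0.01  ]
side [   0  340   66   46 2624] [ 28.9 361.6] [-0.1996 -0.421   0.01  ]
[[-0.292, -0.362, 0.01], [-0.127, -0.366, 0.01], [-0.093, -0.482, 0.01], [-0.249, -0.477, 0.01]]
[0.47460364 0.01639465 0.03      ]
[0.47757466 0.00564461 0.03      ]
```

View pics/crop1.png

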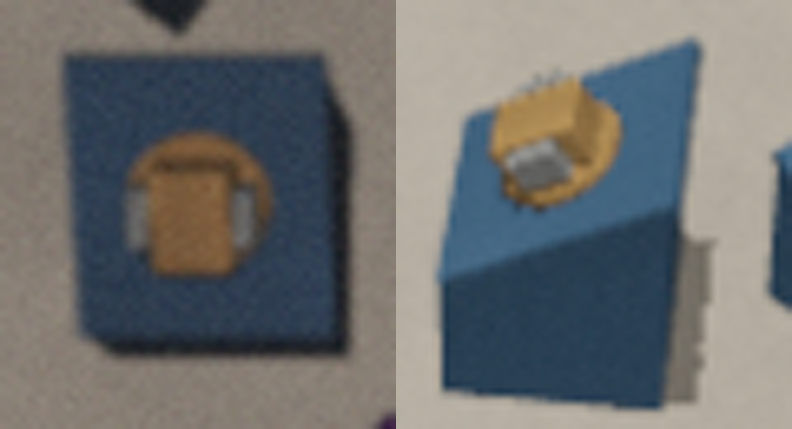

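The crop confirms it: the large blue jar carries the lid. Its buttons face across ±y (grey plates at left and right of the top crop), and the shoulder slopes down towards the robot (-x). Next I refine the jar pose from its corners in both views.

```bash
python3 - <<'E'
from h import *
T=lambda x,y:(205+(x+.5)/6.6-.5,175+(y+.5)/6.6-.5); S=lambda x,y:(295+(x-396+.5)/6.6-.5,130+(y+.5)/6.6-.5)
tp=dict(RL=(65,55),RR=(324,55),FR=(336,338),FL=(80,334)); sd=dict(RR=(678,206),FR=(442,278),FL=(468,113),RL=(699,40))
P={}
for k in tp:
    z=.147 if k[0]=="R" else .082
    t,s=T(*tp[k]),S(*sd[k]); p,e=tri([ray("top",*t),ray("side",*s)])
    P[k]=(plane("top",*t,z),plane("side",*s,z)); print(k,plane("top",*t,z).round(4),plane("side",*s,z).round(4),p.round(4),np.round(e,4))
for i in(0,1):
    Q={k:v[i] for k,v in P.items()}; c=sum(Q.values())/4; d=(Q["RL"]+Q["RR"]-Q["FL"]-Q["FR"]); e=Q["RL"]+Q["FL"]-Q["RR"]-Q["FR"]
    print(c.round(4),np.degrees(np.arctan2(d[1],d[0])),np.linalg.norm(d[:2])/2,np.degrees(np.arctan2(-e[0],e[1])),np.linalg.norm(e[:2])/2)
print(tri([ray("top",*T(127+72,205)),ray("side",*S(560,143))]))
im=robot.snapshot("wrist"); c=robot.get_calibration("wrist"); print(c["vfov"],c["cx"],c["cy"],c["T"].round(3).tolist() if hasattr(c["T"],"round") else c["T"])
E
```

```text
RL [0.6099 0.2348 0.147 ] [0.6101 0.2342 0.147 ] [0.6101 0.2349 0.1463] [0. 0.]
RR [0.594  0.1237 0.147 ] [0.5939 0.1231 0.147 ] [0.594  0.1238 0.1464] [0.0001 0.0001]
FR [0.4807 0.1391 0.082 ] [0.4845 0.1417 0.082 ] [0.4825 0.1394 0.0837] [0.0021 0.0021]
FL [0.4986 0.2519 0.082 ] [0.4984 0.2542 0.082 ] [0.4983 0.2515 0.0845] [0.0001 0.0001]
[0.5458 0.1874 0.1145] -8.21547342892115 0.11343661763665233 -8.578242121434197 0.11318884624320535
[0.5467 0.1883 0.1145] -9.88862659063225 0.11215653276552325 -7.674844086639011 0.11275657854011348
(array([0.54123705, 0.18757345, 0.12506499]), [np.float64(0.0007191880044307739), np.float64(0.0007191880044307404)])
58.06422312737035 320.9301225706509 194.95453210957248 [[0.367, -0.906, -0.212, 0.264], [-0.93, -0.358, -0.082, -0.486], [-0.002, 0.228, -0.974, 0.385], [0.0, 0.0, 0.0, 1.0]]
```

Request:
carry_out --increments '[[0,[0,0,-11],7.5],[0,[0,0,-11],7.5],[0,[0,0,-11],7.5],[0,[0,0,-11],7.5],[0,[14,-46,0],0],[0,[14,-46,0],0],[0,[14,-46,0],0],[0,[14,-46,0],0]]'

```text
time: 0.95
tool_pos: [0.285, -0.3358, 0.263]
ee_rot: [-3.141, 0.0, -0.148]
wrist_force: [-0.7, 0.9, -0.3]
width: 0.0945
finger_force: 0.0
```

Request:
carry_out --increments '[[0,[14,-46,0],0],[0,[14,-46,0],0],[0,[14,-46,0],0],[0,[14,-46,0],0],[0,[14,-46,0],0],[0,[14,-46,0],0],[0,[14,-46,0],0],[0,[14,-46,0],0]]'

```text
time: 1.75
tool_pos: [0.4496, 0.0121, 0.2634]
ee_rot: [3.141, -0.0, -0.147]
wrist_force: [0.5, -1.6, -0.5]
width: 0.0939
finger_force: 0.0
```

```bash
python3 - <<'E'
from h import *
robot.snapshot("side")
robot.snapshot("side")
import pickle
c=robot.get_calibration("wrist");im=robot.snapshot("wrist");cv2.imwrite("pics/w1.png",im);pickle.dump(c,open("w1.pkl","wb"))
print(robot.get_obs()["tool_pos"],proj("wrist",[.475,.012,.03],c))
E
```

```text
[0.44943191 0.01240096 0.26272323] [322.25565277 148.71364601]
```

View pics/w1.png

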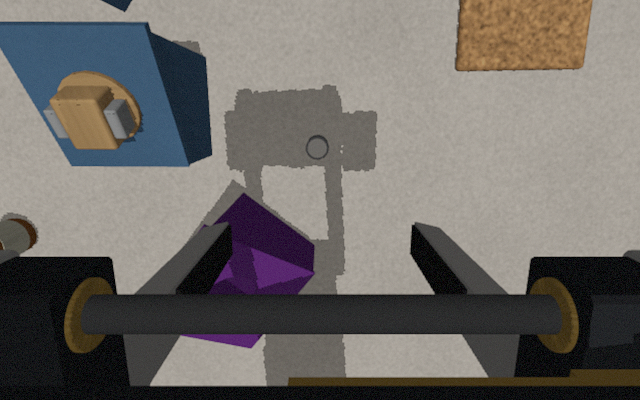

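The wrist view shows the absorber top at (317,147), the lid at about (92,112) with its buttons left and right, and the purple jar at (265,265). Next, over the lid.

Request:
carry_out --increments '[[0,[15,-47,0],0],[0,[15,-47,0],0],[0,[15,-47,0],0],[0,[15,-46,0],0],[0,[0,0,0],0]]'

```text
time: 2.4
tool_pos: [0.5371, 0.1886, 0.261]
ee_rot: [3.141, 0.003, -0.143]
wrist_force: [0.6, -0.7, 0.7]
width: 0.0941
finger_force: 0.0
```

```bash
python3 - <<'E'
from h import *
import pickle
c=pickle.load(open("w1.pkl","rb")); print("abs",plane("wrist",317,146.5,.03,c))
robot.snapshot("side")
c=robot.get_calibration("wrist");im=robot.snapshot("wrist");cv2.imwrite("pics/w2.png",im);pickle.dump(c,open("w2.pkl","wb"))
o=robot.get_obs();print(o["tool_pos"],o["ee_rot"],proj("wrist",[.536,.189,.132],c))
E
```

```text
abs [0.47821086 0.01740477 0.03      ]
[0.53606124 0.18507675 0.2624726 ] [ 3.13957225e+00  1.86425616e-03 -1.47355696e-01] [319.26512017 191.89797198]
```

View pics/w2.png

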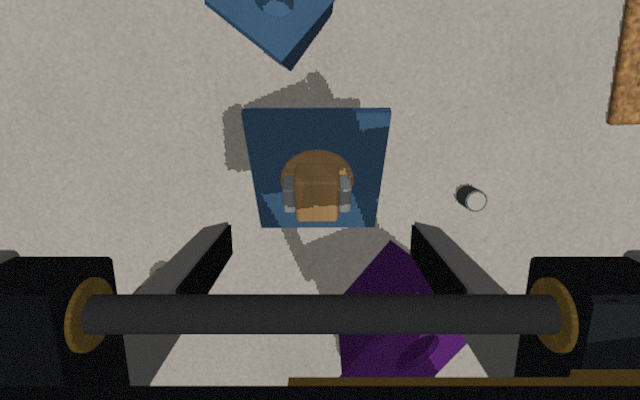

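Request:
carry_out --increments '[[0,[-2,-3,20],0],[0,[0,0,25],0],[0,[0,0,25],0],[0,[0,0,20],0],[0,[0,0,5],0],[0,[0,0,0],0],[0,[0,0,0],0]]'

```text
time: 3.2
tool_pos: [0.5351, 0.1886, 0.1703]
ee_rot: [-3.141, -0.003, -0.148]
wrist_force: [0.1, 0.0, -0.3]
width: 0.094
finger_force: 0.0
```

```bash
python3 - <<'E'
from h import *
import pickle
P=[]
for i in range(4):
    robot.snapshot("side"); o=robot.get_obs();P.append(np.r_[o["tool_pos"],o["ee_rot"][2]]); print(P[-1].round(4))
c=robot.get_calibration("wrist");im=robot.snapshot("wrist");cv2.imwrite("pics/w3.png",im);pickle.dump(c,open("w3.pkl","wb"))
print(proj("wrist",[.536,.189,.132],c), np.array(c["T"]).round(4).tolist())
E
```

```text
[ 0.5353  0.1889  0.1705 -0.1479]
[ 0.5354  0.1892  0.1705 -0.1475]
[ 0.5352  0.1894  0.1702 -0.1471]
[ 0.5351  0.1895  0.1699 -0.147 ]
[323.9899023  223.80128989] [[-0.1472, -0.9637, -0.2229, 0.6004], [-0.9891, 0.1431, 0.0344, 0.181], [-0.0013, 0.2256, -0.9742, 0.3365], [0.0, 0.0, 0.0, 1.0]]
```

View pics/w3.png

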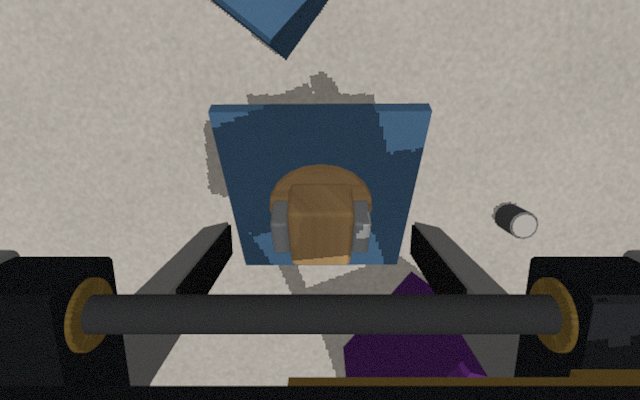

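The lid is centred between the fingers: flange 269–372, buttons at (280,226) and (362,226), finger mid-line about 321. I go down.

Request:
carry_out --increments '[[0,[-2,0,15],0],[0,[0,0,12],0],[0,[0,0,5],0],[0,[0,0,0],0],[0,[0,0,0],0]]'

```text
time: 3.95
tool_pos: [0.5324, 0.1898, 0.136]
ee_rot: [3.141, 0.001, -0.147]
wrist_force: [-0.2, -0.6, -0.4]
width: 0.0937
finger_force: 0.0
```

Request:
carry_out --increments '[[110,[0,0,0],0],[130,[0,0,0],0],[150,[0,0,0],0],[150,[0,0,0],0],[160,[0,0,0],0],[160,[0,0,0],0],[160,[0,0,0],0],[160,[0,0,0],0]]'

```text
time: 4.75
tool_pos: [0.5324, 0.1898, 0.1368]
ee_rot: [-3.142, -0.0, -0.147]
wrist_force: [-1.7, 0.4, 1.2]
width: 0.042
finger_force: 30.0
```

Request:
carry_out --increments '[[160,[-2,0,-3.5],0],[160,[-2,0,-3.5],0],[160,[-2,0,-3.5],0],[160,[-3,0,-5.2],0],[160,[-3,0,-5.2],0],[160,[-3,0,-5.2],0],[160,[0,0,0],0]]'

```text
time: 5.45
tool_pos: [0.5179, 0.1923, 0.164]
ee_rot: [-3.141, -0.002, -0.146]
wrist_force: [0.2, -0.4, -0.9]
width: 0.042
finger_force: 30.0
```

Request:
carry_out --increments '[[160,[-5,0,-8.7],0],[160,[-5,0,-8.7],0],[160,[-4,0,-10],0],[160,[0,0,-20],0],[160,[0,0,-20],0],[160,[0,0,0],0],[160,[0,0,0],0]]'

```text
time: 6.15
tool_pos: [0.5039, 0.1942, 0.2306]
ee_rot: [-3.141, -0.001, -0.147]
wrist_force: [0.5, -0.6, -1.3]
width: 0.0423
finger_force: 30.0
```

```bash
python3 - <<'E'
from h import *
a=robot.snapshot("wrist");b=robot.snapshot("side");cv2.imwrite("pics/w4.png",a)
B=cv2.resize(b[110:210,250:350],(400,400),interpolation=cv2.INTER_CUBIC)
cv2.imwrite("pics/w4c.png",np.hstack([a[:,120:520],B]))
E
```

```text
(no output)
```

View pics/w4c.png

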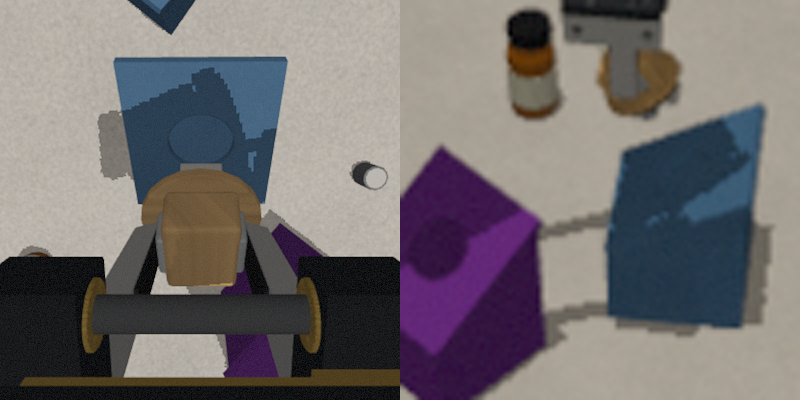

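The lid is off, held by both buttons and still tilted, and the jar is open and upright. The absorber is undisturbed. I carry the lid to the trivet.

Request:
carry_out --increments '[[160,[5,16,0],0],[160,[10,31,0],0],[160,[12,37,0],0],[160,[12,37,0],0],[160,[12,37,0],0],[160,[12,37,0],0],[160,[12,37,0],0],[160,[12,37,0],0]]'

```text
time: 7.05
tool_pos: [0.5499, -0.0862, 0.2283]
ee_rot: [-3.141, 0.003, -0.147]
wrist_force: [0.7, -0.3, -1.3]
width: 0.0418
finger_force: 30.0
```

Request:
carry_out --increments '[[160,[12,37,0],0],[160,[12,37,0],0],[160,[11,34,0],0],[160,[8,26,0],0],[160,[0,0,-5],0],[160,[0,0,0],0],[160,[0,0,0],0]]'

```text
time: 7.75
tool_pos: [0.5734, -0.2225, 0.2346]
ee_rot: [-3.141, 0.001, -0.146]
wrist_force: [0.4, 0.1, -1.2]
width: 0.0418
finger_force: 30.0
```

```bash
python3 - <<'E'
from h import *
c=robot.get_calibration("wrist");im=robot.snapshot("wrist");o=robot.get_obs()
cv2.imwrite("pics/w5.png",im)
print(o["tool_pos"])
h=cv2.cvtColor(im,cv2.COLOR_BGR2HSV); print(proj("wrist",[.598,-.227,.01],c))
B=robot.snapshot("side");cv2.imwrite("pics/s5.png",B)
cv2.imwrite("pics/w5c.png",np.hstack([im[:,120:520],cv2.resize(B[215:315,290:390],(400,400),interpolation=cv2.INTER_CUBIC)]))
E
```

```text
[ 0.57338391 -0.22230536  0.23478873]
[323.24735451 149.58926877]
```

View pics/w5c.png

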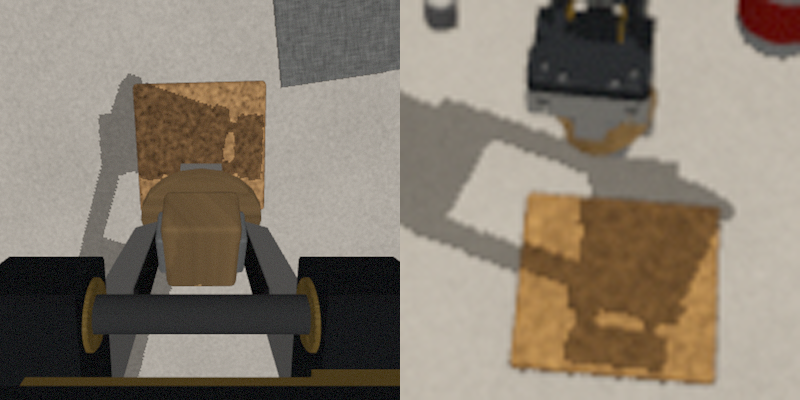

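The trivet is centred laterally (254–386 px, full picture) and its centre is where I expected, about (323,150). The lid hangs tilted. I lower it.

Request:
carry_out --increments '[[160,[0,0,20],0],[160,[0,0,35],0],[160,[0,0,40],0],[160,[0,0,30],0],[160,[0,0,20],0],[160,[0,0,12],0],[160,[0,0,5],0],[160,[0,0,0],0]]'

```text
time: 8.65
tool_pos: [0.5736, -0.2232, 0.0732]
ee_rot: [3.141, -0.0, -0.146]
wrist_force: [0.3, 0.4, -1.1]
width: 0.0418
finger_force: 30.0
```

Request:
carry_out --increments '[[160,[0,0,3],0],[160,[0,0,3],0],[160,[0,0,3],0],[160,[0,0,2],0],[160,[0,0,0],0]]'

```text
time: 9.15
tool_pos: [0.5732, -0.2236, 0.0616]
ee_rot: [-3.141, 0.001, -0.147]
wrist_force: [-0.1, 0.0, -0.6]
width: 0.0421
finger_force: 30.0
```

Request:
carry_out --increments '[[160,[0,0,1.5],0],[160,[0,0,0],0]]'

```text
time: 9.35
tool_pos: [0.5734, -0.2236, 0.0603]
ee_rot: [-3.142, 0.0, -0.147]
wrist_force: [-0.4, 0.5, -0.8]
width: 0.0424
finger_force: 30.0
```

Request:
carry_out --increments '[[160,[0,0,1],0],[160,[0,0,0],0]]'

```text
time: 9.55
tool_pos: [0.5734, -0.2236, 0.0594]
ee_rot: [3.142, 0.0, -0.147]
wrist_force: [0.8, 0.2, -1.6]
width: 0.042
finger_force: 30.0
```

Request:
carry_out --increments '[[160,[0,0,1],0],[160,[0,0,0],0]]'

```text
time: 9.75
tool_pos: [0.5734, -0.2236, 0.0583]
ee_rot: [-3.142, 0.0, -0.147]
wrist_force: [0.2, 0.3, -0.8]
width: 0.0419
finger_force: 30.0
```

Request:
carry_out --increments '[[160,[0,0,1],0],[160,[0,0,0],0]]'

```text
time: 9.95
tool_pos: [0.5736, -0.2237, 0.0575]
ee_rot: [3.141, -0.0, -0.147]
wrist_force: [0.4, 0.0, -0.9]
width: 0.0418
finger_force: 30.0
```

Request:
carry_out --increments '[[160,[0,0,1],0],[160,[0,0,0],0]]'

```text
time: 10.15
tool_pos: [0.5736, -0.2237, 0.0572]
ee_rot: [3.141, -0.001, -0.147]
wrist_force: [-0.4, 1.5, 2.6]
width: 0.042
finger_force: 30.0
```

The foot touched at TCP z ≈ 0.057. I ease the grip to the spring force, then roll the lid upright about its touching foot.

Request:
carry_out --increments '[[135,[0,0,0.5],0],[130,[0,0,0],0],[130,[2,0,0.3],0],[130,[2,0,0.3],0],[130,[2,0,0.3],0],[130,[0,0,0],0]]'

```text
time: 10.75
tool_pos: [0.58, -0.2247, 0.0555]
ee_rot: [3.141, -0.001, -0.147]
wrist_force: [-1.0, 0.4, 4.9]
width: 0.0469
finger_force: 7.9
```

```bash
python3 - <<'E'
from h import *
im=robot.snapshot("wrist");o=robot.get_obs();print(o["tool_pos"],o["wrist_force"],o["wrist_torque"],o["width"],o["finger_force"])
B=robot.snapshot("side")
cv2.imwrite("pics/w6c.png",np.hstack([im[:,120:520],cv2.resize(B[230:310,305:385],(400,400),interpolation=cv2.INTER_CUBIC)]))
E
```

```text
[ 0.58005053 -0.22470096  0.05551895] [-0.49244962  0.35253275  4.05248798] [0.13778476 0.189437   0.0258759 ] 0.04605289680617425 7.931549996137619
```

View pics/w6c.png

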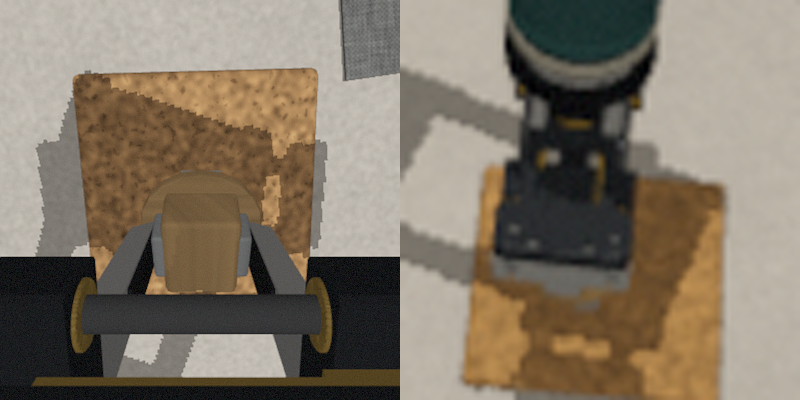

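The grip is now 7.9 N at 47 mm. The housing top shows more (195–291 rows, before 195–285), so the lid is rolling upright. I continue.

Request:
carry_out --increments '[[130,[2,0,0.5],0],[130,[2,0,0.5],0],[130,[2,0,0.6],0],[130,[2,0,0.7],0],[130,[0,0,0],0]]'

```text
time: 11.35
tool_pos: [0.5878, -0.2258, 0.0527]
ee_rot: [3.141, -0.001, -0.147]
wrist_force: [0.4, -0.3, 3.0]
width: 0.0462
finger_force: 8.1
```

Request:
carry_out --increments '[[130,[2,0,0.8],0],[130,[2,0,0.8],0],[130,[2,0,0.9],0],[130,[0,0,0],0]]'

```text
time: 11.75
tool_pos: [0.5935, -0.2265, 0.0498]
ee_rot: [-3.142, 0.0, -0.147]
wrist_force: [0.4, 0.4, 2.2]
width: 0.0461
finger_force: 7.9
```

```bash
python3 - <<'E'
from h import *
im=robot.snapshot("wrist");o=robot.get_obs();print(o["tool_pos"],o["wrist_force"],o["wrist_torque"],o["width"],o["finger_force"])
a=cv2.imread("pics/w6c.png")[:,:400]
cv2.imwrite("pics/w7c.png",np.hstack([a[:,100:300],im[:,220:420]]))
E
```

```text
[ 0.59344199 -0.22654757  0.04984354] [ 0.63703936 -0.33279691  1.65502508] [ 0.01563222 -0.12183178  0.01690187] 0.04599869139034862 7.920967179739247
```

View pics/w7c.png

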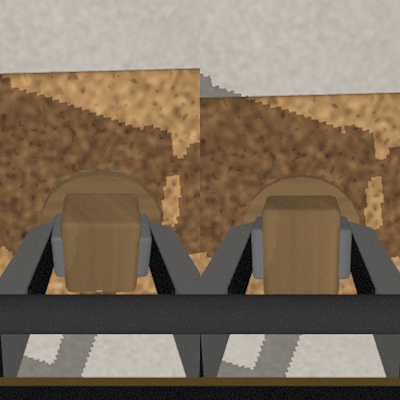

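Request:
carry_out --increments '[[130,[1,0,0.5],0],[130,[1,0,0.5],0],[130,[0,0,0],0]]'

```text
time: 12.1
tool_pos: [0.595, -0.2268, 0.0489]
ee_rot: [-3.142, 0.001, -0.147]
wrist_force: [-0.5, -0.2, 1.5]
width: 0.0463
finger_force: 7.9
```

Request:
carry_out --increments '[[130,[0.5,0,0.5],0],[130,[0,0,0],0]]'

```text
time: 12.3
tool_pos: [0.5956, -0.2269, 0.0486]
ee_rot: [3.142, 0.0, -0.147]
wrist_force: [-0.4, 0.9, 1.9]
width: 0.0462
finger_force: 7.9
```

```bash
cat > lid.py <<'E'
from h import *
def tilt():
    c=robot.get_calibration("wrist");im=robot.snapshot("wrist");o=robot.get_obs()
    print(o["tool_pos"].round(4),o["wrist_force"].round(1),o["wrist_torque"].round(2),o["width"].round(4),round(o["finger_force"],1))
    # brightness along the centre column: edges of flange rear rim and housing top/rear face
    col=cv2.GaussianBlur(im,(0,0),1.2)[150:300,305:335].mean((1)); hsv=cv2.cvtColor(col[:,None].astype(np.uint8),cv2.COLOR_BGR2HSV)[:,0]
    g=np.abs(np.diff(col.sum(1))); print([(150+i,int(g[i])) for i in range(1,len(g)-1) if g[i]>12 and g[i]>=g[i-1] and g[i]>g[i+1]])
    return im,c
E
python3 - <<'E'
from lid import *
im,c=tilt(); cv2.imwrite("pics/w8.png",im)
o=robot.get_obs(); 
# predicted rows for an upright lid standing on the trivet, centre near the TCP
t=o["tool_pos"]; x=np.array([.9893,-.1461,0])
for cx in(-3,0,3):
    p=np.array([t[0],t[1],0])+x*cx/1000
    print(cx,"flange rear",proj("wrist",p+x*.032+[0,0,.034],c)[1].round(1),"top rear",proj("wrist",p+x*.023+[0,0,.060],c)[1].round(1),"top front",proj("wrist",p-x*.023+[0,0,.060],c)[1].round(1))
E
```

```text
Traceback (most recent call last):
  File "lid.py", line 4, in tilt
    print(o["tool_pos"].round(4),o["wrist_force"].round(1),o["wrist_torque"].round(2),o["width"].round(4),round(o["finger_force"],1))
                                                                                      ^^^^^^^^^^^^^^^^
AttributeError: 'float' object has no attribute 'round'
```

```bash
sed -i 's/o\["width"\].round(4)/round(o["width"],4)/' lid.py
python3 - <<'E'
from lid import *
im,c=tilt(); cv2.imwrite("pics/w8.png",im)
o=robot.get_obs(); t=o["tool_pos"]; x=np.array([.9893,-.1461,0])
# rows predicted for a lid of tilt a whose pads hold it at (cx,.048) : flange rear, top rear edge
for a in(0,5,10,15):
  r=np.radians(a); u=np.cos(r)*x+np.array([0,0,np.sin(r)]); n=-np.sin(r)*x+np.array([0,0,np.cos(r)])
  for cx in(-3,0,3):
    p=np.array([t[0],t[1],.048])+x*cx/1000
    print(a,cx,[round(proj("wrist",q,c)[1],1) for q in(p+u*.032-n*.014,p+u*.023-n*.014,p+u*.023+n*.012,p-u*.023+n*.012)])
E
```

```text
[ 0.5956 -0.2269  0.0486] [0.4 0.2 1.2] [0.03 0.08 0.  ] 0.0462 7.9
[(179, 13), (195, 22), (207, 14), (293, 50)]
0 -3 [np.float64(185.3), np.float64(202.3), np.float64(216.6), np.float64(309.1)]
0 0 [np.float64(179.5), np.float64(196.6), np.float64(210.2), np.float64(303.4)]
0 3 [np.float64(173.7), np.float64(191.0), np.float64(203.7), np.float64(297.7)]
5 -3 [np.float64(184.3), np.float64(201.1), np.float64(220.4), np.float64(308.6)]
5 0 [np.float64(178.4), np.float64(195.4), np.float64(213.9), np.float64(303.0)]
5 3 [np.float64(172.5), np.float64(189.7), np.float64(207.3), np.float64(297.4)]
10 -3 [np.float64(183.8), np.float64(200.3), np.float64(224.4), np.float64(307.7)]
10 0 [np.float64(177.8), np.float64(194.6), np.float64(217.9), np.float64(302.2)]
10 3 [np.float64(171.8), np.float64(188.7), np.float64(211.3), np.float64(296.6)]
15 -3 [np.float64(183.8), np.float64(199.9), np.float64(228.9), np.float64(306.5)]
15 0 [np.float64(177.7), np.float64(194.1), np.float64(222.3), np.float64(301.0)]
15 3 [np.float64(171.6), np.float64(188.2), np.float64(215.6), np.float64(295.5)]
```

Flange, housing base and top edge are at rows 179, 195 and 207, against 179.5, 196.6 and 210 predicted for an upright lid. It is level, so I press lightly to confirm.

Request:
carry_out --increments '[[130,[0,0,1],0],[130,[0,0,0],0]]'

```text
time: 12.6
tool_pos: [0.5957, -0.227, 0.0485]
ee_rot: [3.141, -0.0, -0.147]
wrist_force: [-0.8, 0.6, 4.4]
width: 0.0464
finger_force: 7.9
```

Request:
carry_out --increments '[[130,[0,0,1],0],[130,[0,0,0],0]]'

```text
time: 12.8
tool_pos: [0.5958, -0.2271, 0.0485]
ee_rot: [3.141, -0.001, -0.147]
wrist_force: [-2.3, 0.6, 7.5]
width: 0.0461
finger_force: 7.9
```

```bash
python3 -c "
from lid import *
tilt()"
```

```text
[ 0.5958 -0.2271  0.0485] [-2.7  0.6  7.7] [0.25 0.59 0.1 ] 0.0462 7.9
[(179, 14), (195, 22), (207, 14), (293, 50)]
```

It is solidly supported. I unload, open the fingers slowly and rise.

Request:
carry_out --increments '[[130,[0,0,-2],0],[122,[0,0,0],0],[114,[0,0,0],0],[106,[0,0,0],0],[98,[0,0,0],0],[90,[0,0,0],0],[40,[0,0,0],0],[0,[0,0,0],0]]'

```text
time: 13.65
tool_pos: [0.5956, -0.2269, 0.0485]
ee_rot: [-3.142, 0.0, -0.147]
wrist_force: [0.5, 0.4, 0.1]
width: 0.0738
finger_force: 0.0
```

Request:
carry_out --increments '[[0,[0,0,0],0],[0,[0,0,-5],0],[0,[0,0,-15],0],[0,[0,0,-30],0],[0,[0,0,-40],0],[0,[0,0,-40],0],[0,[0,0,-10],0],[0,[0,0,0],0]]'

```text
time: 14.45
tool_pos: [0.5971, -0.2276, 0.1931]
ee_rot: [3.139, -0.007, -0.147]
wrist_force: [0.3, -0.5, -0.3]
width: 0.0938
finger_force: 0.0
```

```bash
python3 - <<'E'
from h import *
c=robot.get_calibration("wrist");im=robot.snapshot("wrist");cv2.imwrite("pics/w9.png",im)
t=robot.get_obs()["tool_pos"];print(t)
x=np.array([.9893,-.1461,0]);y=np.array([.1461,.9893,0]);p=np.array([.5962,-.227,0])
q=[p+s*.023*x+k*.018*y+[0,0,.060] for s,k in((1,1),(1,-1),(-1,-1),(-1,1))]
print("pred housing top",[proj("wrist",a,c).round(0).tolist() for a in q],"flange rear",proj("wrist",p+x*.032+[0,0,.034],c).round(0),"fl l/r",proj("wrist",p+y*.032+[0,0,.034],c).round(0),proj("wrist",p-y*.032+[0,0,.034],c).round(0))
print("trivet", [proj("wrist",np.array([.598,-.227,.01])+s*.07*x+k*.07*y,c).round(0).tolist() for s,k in((1,1),(1,-1),(-1,-1),(-1,1))])
g=cv2.GaussianBlur(im,(0,0),1).astype(int)
def edges(v):
    d=np.abs(np.diff(v.sum(-1),axis=0)); return [(i,int(d[i])) for i in range(1,len(d)-1) if d[i]>20 and d[i]>=d[i-1] and d[i]>d[i+1]]
u,v=proj("wrist",p+[0,0,.06],c).astype(int)
print(u,v,"col",edges(g[:,u-8:u+8].mean(1)),"row",edges(g[v-5:v+5].mean(0)))
E
```

```text
[ 0.59603229 -0.22707361  0.18996604]
pred housing top [[300.0, 166.0], [343.0, 166.0], [343.0, 219.0], [301.0, 219.0]] flange rear [322. 152.] fl l/r [287. 187.] [356. 187.]
trivet [[247.0, 107.0], [395.0, 107.0], [389.0, 247.0], [253.0, 247.0]]
321 192 col [(106, 73), (161, 22), (245, 60), (294, 122), (333, 137), (376, 104), (385, 32)] row [(207, 42), (230, 38), (248, 65), (253, 31), (272, 21), (286, 30), (388, 69)]
```

```bash
python3 - <<'E'
from h import *
import pickle
w1,w2,w3=[pickle.load(open(f"w{i}.pkl","rb")) for i in(1,2,3)]
t=cv2.imread("pics/top0.png");s=cv2.imread("pics/side0.png");w=cv2.imread("pics/w1.png")
def pm(im):
    h=cv2.cvtColor(im,cv2.COLOR_BGR2HSV); m=((h[...,0]>130)&(h[...,0]<160)&(h[...,1]>90)&(h[...,2]>35)).astype(np.uint8)
    k,l,st,ce=cv2.connectedComponentsWithStats(m);i=1+np.argmax(st[1:,4]);cs,_=cv2.findContours((l==i).astype(np.uint8),0,2);return cv2.approxPolyDP(cv2.convexHull(cs[0] if len(cs)==1 else max(cs,key=cv2.contourArea)),3,True)[:,0]
for n,im,c in(("top",t,None),("side",s,None),("wrist",w,w1)):
    for p in pm(im): print(n,p,[plane(n,*map(float,p),z,c)[:2].round(3).tolist() for z in(0,.08,.15)])
for f,c,g in(("w1",w1,(317,147)),("w2",w2,(477,201)),("w3",w3,(526,224))):
    im=cv2.imread(f"pics/{f}.png");r=im[g[1]-22:g[1]+22,g[0]-22:g[0]+22]
    gr=cv2.medianBlur(cv2.cvtColor(r,cv2.COLOR_BGR2GRAY),5)
    C=cv2.HoughCircles(gr,cv2.HOUGH_GRADIENT,1,50,param1=60,param2=8,minRadius=8,maxRadius=18)
    print(f,C, None if C is None else plane("wrist",C[0,0,0]+g[0]-22,C[0,0,1]+g[1]-22,.03,c).round(4))
E
```

```text
top [263 239] [[0.449, 0.128], [0.439, 0.122], [0.431, 0.117]]
top [295 264] [[0.359, 0.041], [0.354, 0.039], [0.35, 0.038]]
top [272 294] [[0.28, 0.122], [0.279, 0.116], [0.278, 0.111]]
top [240 269] [[0.368, 0.209], [0.362, 0.199], [0.357, 0.19]]
side [260 147] [[0.338, 0.342], [0.349, 0.258], [0.358, 0.185]]
side [284 165] [[0.424, 0.252], [0.429, 0.174], [0.433, 0.106]]
side [285 196] [[0.429, 0.113], [0.434, 0.044], [0.438, -0.015]]
side [261 214] [[0.355, 0.04], [0.364, -0.023], [0.373, -0.079]]
side [239 196] [[0.281, 0.116], [0.295, 0.048], [0.308, -0.012]]
side [236 182] [[0.266, 0.178], [0.282, 0.105], [0.295, 0.042]]
wrist [243 193] [[0.432, 0.116], [0.448, 0.095], [0.461, 0.078]]
wrist [313 245] [[0.353, 0.041], [0.384, 0.034], [0.41, 0.029]]
wrist [314 273] [[0.315, 0.045], [0.353, 0.038], [0.385, 0.032]]
wrist [296 294] [[0.289, 0.072], [0.331, 0.06], [0.368, 0.049]]
wrist [208 293] [[0.306, 0.186], [0.345, 0.153], [0.38, 0.123]]
wrist [215 222] [[0.4, 0.157], [0.422, 0.129], [0.441, 0.105]]
w1 [[[22.5 18.5  9.4]]] [0.4814 0.0164 0.03  ]
w2 [[[20.5 21.5  8.4]]] [0.4771 0.018  0.03  ]
w3 [[[18.5 24.5 12.9]]] [0.4754 0.0185 0.03  ]
```

Request:
carry_out --increments '[[0,[-10,-15,0],0],[0,[-20,-29,0],0],[0,[-24,-36,0],0],[0,[-25,-36,0],0],[0,[-25,-36,0],0],[0,[-25,-36,0],0],[0,[-19,-27,0],0],[0,[-6,-9,0],0]]'

```text
time: 15.3
tool_pos: [0.4735, 0.0196, 0.1863]
ee_rot: [-3.141, 0.005, -0.144]
wrist_force: [0.3, -0.9, 0.2]
width: 0.094
finger_force: 0.0
```

Request:
carry_out --increments '[[60,[0,0,20],0],[60,[0,0,30],0],[60,[0,0,20],0],[60,[0,0,0],0],[60,[0,0,0],0]]'

```text
time: 15.8
tool_pos: [0.4757, 0.0167, 0.1177]
ee_rot: [3.141, 0.003, -0.147]
wrist_force: [0.0, 0.6, 0.0]
width: 0.0718
finger_force: 0.0
```

```bash
cat > ab.py <<'E'
from h import *
def ab(z,name):
    c=robot.get_calibration("wrist");im=robot.snapshot("wrist");cv2.imwrite(name,im)
    t=robot.get_obs()["tool_pos"];g=proj("wrist",[.4765,.0175,z],c);print(t.round(4),"expect",g.round(0))
    x0,y0=(g-45).astype(int);x0=max(x0,0);y0=max(y0,0);r=im[y0:y0+90,x0:x0+90];gr=cv2.medianBlur(cv2.cvtColor(r,cv2.COLOR_BGR2GRAY),5)
    f=200/np.tan(np.radians(c["vfov"]/2));d=np.linalg.norm(np.array(c["T"])[:3,3]-[.4765,.0175,z]);rr=f*.013/d;print("r",rr)
    C=cv2.HoughCircles(gr,cv2.HOUGH_GRADIENT,1,60,param1=60,param2=8,minRadius=int(rr-3),maxRadius=int(rr+3))
    print(C)
    if C is not None:
        p=plane("wrist",C[0,0,0]+x0,C[0,0,1]+y0,z,c);e=p-t;print(p.round(4),"tool shift mm",(1e3*(.9893*e[0]-.1461*e[1])).round(1),(1e3*(-.1461*e[0]-.9893*e[1])).round(1))
E
python3 -c "
from ab import *
ab(.03,'pics/w10.png')
# bystander and lid check, side view
b=robot.snapshot('side');cv2.imwrite('pics/s10.png',b)
x=np.array([.9893,-.1461,0]);y=np.array([.1461,.9893,0]);p=np.array([.5962,-.227,0])
h=cv2.cvtColor(b,cv2.COLOR_BGR2HSV)
print('pred lid top',[proj('side',p+s*.023*x+k*.018*y+[0,0,.06]).round(0).tolist() for s,k in((1,1),(1,-1),(-1,-1),(-1,1))],proj('side',p-y*.028+[0,0,.048]).round(0))
m=(h[...,1]<60)&(h[...,2]>60);m[:,:318]=0;m[:,370:]=0;m[:262]=0;m[:,:]&=True;m[300:]=0
k,l,st,ce=cv2.connectedComponentsWithStats(m.astype(np.uint8));print([(st[i].tolist(),ce[i].round(0).tolist()) for i in range(1,k) if st[i,4]>10])
"
```

```text
[0.4765 0.0167 0.1189] expect [322. 203.]
r 17.85094868758959
[[[45.5 41.5 19.4]]]
[0.4797 0.0171 0.03  ] tool shift mm 3.1 -0.8
pred lid top [[353.0, 271.0], [352.0, 283.0], [335.0, 281.0], [336.0, 269.0]] [343. 287.]
[([318, 262, 52, 32, 195], [340.0, 267.0]), ([341, 268, 9, 4, 25], [345.0, 269.0]), ([339, 283, 10, 6, 57], [343.0, 285.0])]
```

The side mask shows the level grey button at (343,285), where an upright lid should have it, so the lid stands well. Now the capsule.

Request:
carry_out --increments '[[60,[2,-0.5,25],0],[60,[0,0,30],0],[60,[0,0,20],0],[60,[0,0,10],0],[60,[0,0,4],0],[60,[0,0,0],0],[60,[0,0,0],0]]'

```text
time: 16.6
tool_pos: [0.4794, 0.0173, 0.0313]
ee_rot: [-3.142, -0.003, -0.147]
wrist_force: [-1.2, 0.3, 0.6]
width: 0.0718
finger_force: 0.0
```

Request:
carry_out --increments '[[110,[0,0,0],0],[150,[0,0,0],0],[165,[0,0,0],0],[180,[0,0,0],0],[200,[0,0,0],0],[200,[0,0,0],0],[200,[0,0,0],0],[200,[0,0,0],0]]'

```text
time: 17.4
tool_pos: [0.4782, 0.0174, 0.0298]
ee_rot: [3.141, 0.0, -0.147]
wrist_force: [-0.1, -0.0, -0.1]
width: 0.0252
finger_force: 30.0
```

Request:
carry_out --increments '[[200,[0,0,-15],0],[200,[0,0,-35],0],[200,[0,0,-40],0],[200,[0,0,-40],0],[200,[0,0,-35],0],[200,[0,0,-15],0],[200,[0,0,0],0]]'

```text
time: 18.1
tool_pos: [0.4794, 0.0173, 0.212]
ee_rot: [-3.141, -0.005, -0.147]
wrist_force: [-0.0, -0.3, -0.7]
width: 0.025
finger_force: 30.0
```

Request:
carry_out --increments '[[200,[4,-15,0],0],[200,[8,-32,0],0],[200,[10,-40,0],0],[200,[10,-41,0],0],[200,[8,-33,0],0],[200,[4,-18,0],0],[200,[0,0,0],0],[200,[0,0,0],0]]'

```text
time: 18.9
tool_pos: [0.5472, 0.1872, 0.2082]
ee_rot: [3.139, 0.003, -0.147]
wrist_force: [-0.3, -0.1, 0.4]
width: 0.0251
finger_force: 30.0
```

```bash
python3 - <<'E'
from h import *
c=robot.get_calibration("wrist");im=robot.snapshot("wrist");cv2.imwrite("pics/w11.png",im);o=robot.get_obs();t=o["tool_pos"]
print(t,o["width"],o["finger_force"])
x=np.array([.9893,-.1461,0]);y=np.array([.1461,.9893,0]);m=np.array([.546,.188,.1145])
u=.866*x+np.array([0,0,.5])
print("mouth pred rear",proj("wrist",m+u*.0255,c).round(1),"jar corners pred",[proj("wrist",m+a*.065*u+b*.057*y,c).round(0).tolist() for a,b in((1,1),(1,-1),(-1,-1),(-1,1))])
h=cv2.cvtColor(im,cv2.COLOR_BGR2HSV);b=((h[...,0]>98)&(h[...,0]<118)&(h[...,1]>100)).astype(np.uint8)
k,l,st,ce=cv2.connectedComponentsWithStats(b);i=1+np.argmax(st[1:,4]);cs,_=cv2.findContours((l==i).astype(np.uint8),0,2)
print(cv2.approxPolyDP(cv2.convexHull(max(cs,key=cv2.contourArea)),4,True)[:,0].tolist())
# other views: blue jar unmoved?
b2=robot.snapshot("side");cv2.imwrite("pics/s11.png",b2)
f=lambda im:(lambda h:((h[...,0]>98)&(h[...,0]<118)&(h[...,1]>100)).astype(np.uint8))(cv2.cvtColor(im,cv2.COLOR_BGR2HSV))
for im2 in(cv2.imread("pics/side0.png"),cv2.imread("pics/s10.png")):
    q=f(im2);k,l,st,ce=cv2.connectedComponentsWithStats(q);print([st[i].tolist() for i in range(1,k) if st[i,4]>300])
g=cv2.GaussianBlur(im,(0,0),1.2).sum(2).astype(int);cc=g[:,314:330].mean(1);d=np.abs(np.diff(cc));print([(i,int(d[i])) for i in range(60,280) if d[i]>8 and d[i]>=d[i-1] and d[i]>d[i+1]])
E
```

```text
[0.54732829 0.18678611 0.20880318] 0.025084473870710233 29.999932944774628
mouth pred rear [321.8 177.3] jar corners pred [[230.0, 129.0], [414.0, 129.0], [387.0, 256.0], [256.0, 257.0]]
[[408, 125], [385, 257], [255, 256], [230, 126]]
[[302, 137, 38, 55, 1317], [352, 142, 32, 43, 907]]
[[308, 137, 32, 55, 1293], [352, 142, 32, 43, 909]]
[(70, 25), (74, 9), (79, 8), (124, 49), (183, 28), (188, 25), (212, 14), (228, 17), (233, 35), (272, 34), (275, 37)]
```

```bash
python3 - <<'E'
from h import *
import pickle
c=pickle.load(open("w3.pkl","rb"));T=np.array(c["T"]).copy();T[:3,3]+=np.array([.5039,.1942,.2306])-np.array([.5352,.1894,.1702]);c["T"]=T
x=np.array([.9893,-.1461,0]);y=np.array([.1461,.9893,0]);m=np.array([.546,.188,.1145]);u=.866*x+np.array([0,0,.5])
pr=lambda q:proj("wrist",q,c).round(1).tolist()
print("mouth rear/front/l/r",pr(m+u*.0255),pr(m-u*.0255),pr(m+y*.0255),pr(m-y*.0255),"corners",[pr(m+a*.065*u+b*.057*y) for a,b in((1,1),(1,-1))])
im=cv2.imread("pics/w4.png");g=cv2.GaussianBlur(im,(0,0),1).sum(2).astype(int)
cc=g[:,314:328].mean(1);d=np.diff(cc);print("col",[(i,int(d[i])) for i in range(40,200) if abs(d[i])>6 and abs(d[i])>=abs(d[i-1]) and abs(d[i])>abs(d[i+1])])
cc=g[138:144].mean(0);d=np.diff(cc);print("row",[(i,int(d[i])) for i in range(220,420) if abs(d[i])>8 and abs(d[i])>=abs(d[i-1]) and abs(d[i])>abs(d[i+1])])
c=robot.get_calibration("wrist");t=np.array([.5473,.187,.2088])
print("capsule rear top/bottom",pr(t+x*.013+[0,0,.001]),pr(t+x*.013-[0,0,.029]))
E
```

```text
mouth rear/front/l/r [323.0, 113.1] [322.9, 167.8] [290.2, 142.2] [355.7, 142.1] corners [[236.2, 59.8], [410.2, 59.6]]
col [(56, -97), (61, 20), (68, -24), (72, -16), (91, -6), (115, 9), (163, 36), (168, -23), (190, -7), (193, 8)]
row [(246, -53), (286, -9), (289, 15), (351, -17), (354, 9), (364, 10), (394, 118)]
capsule rear top/bottom [323.0, 224.5] [322.7, 208.1]
```

Request:
carry_out --increments '[[200,[0,-2,15],0],[200,[0,0,25],0],[200,[0,0,15],0],[200,[0,0,7],0],[200,[0,0,0],0],[200,[0,0,0],0]]'

```text
time: 19.6
tool_pos: [0.5486, 0.1899, 0.1484]
ee_rot: [-3.141, -0.001, -0.147]
wrist_force: [0.3, 0.1, 0.1]
width: 0.025
finger_force: 30.0
```

Request:
carry_out --increments '[[200,[0,0,4],0],[200,[0,0,3],0],[200,[0,0,0],0],[200,[0,0,0],0]]'

```text
time: 20.0
tool_pos: [0.5482, 0.1901, 0.1408]
ee_rot: [3.142, -0.0, -0.147]
wrist_force: [-0.4, -0.2, 0.3]
width: 0.0253
finger_force: 30.0
```

Request:
carry_out --increments '[[200,[-1,0,0],0],[200,[0,0,0],0],[130,[0,0,0],0],[100,[0,0,0],0],[100,[0,0,0],0],[100,[0,0,0],0],[100,[0,0,0],0]]'

```text
time: 20.7
tool_pos: [0.5472, 0.1902, 0.1408]
ee_rot: [3.142, -0.0, -0.147]
wrist_force: [1.1, -0.4, -0.7]
width: 0.0567
finger_force: 0.0
```

Request:
carry_out --increments '[[100,[-3,0,-20],0],[100,[-5,0,-40],0],[100,[-5,0,-40],0],[60,[-15,0,-20],0],[0,[-20,0,0],0],[0,[-10,0,0],0],[0,[0,0,0],0],[0,[0,0,0],0]]'

```text
time: 21.5
tool_pos: [0.4898, 0.1985, 0.2598]
ee_rot: [3.141, 0.001, -0.147]
wrist_force: [-0.3, 0.4, -0.1]
width: 0.0928
finger_force: 0.0
```

```bash
python3 - <<'E'
from h import *
c=robot.get_calibration("wrist");im=robot.snapshot("wrist");cv2.imwrite("pics/w12.png",im);print(robot.get_obs()["tool_pos"])
x=np.array([.9893,-.1461,0]);y=np.array([.1461,.9893,0]);m=np.array([.5452,.1896,.1145]);u=.866*x+np.array([0,0,.5])
print("corners pred",[proj("wrist",m+a*.065*u+b*.057*y,c).round(0).tolist() for a,b in((1,1),(1,-1),(-1,-1),(-1,1))],"mouth",[proj("wrist",m+a*u+b*y,c).round(0).tolist() for a,b in((.0255,0),(-.0255,0),(0,.0255),(0,-.0255))],"floor under mouth",proj("wrist",[m[0],m[1],.036],c).round(0))
h=cv2.cvtColor(im,cv2.COLOR_BGR2HSV);b=((h[...,0]>98)&(h[...,0]<118)&(h[...,1]>100)).astype(np.uint8)
k,l,st,ce=cv2.connectedComponentsWithStats(b);i=1+np.argmax(st[1:,4]);cs,_=cv2.findContours((l==i).astype(np.uint8),0,2)
print(cv2.approxPolyDP(cv2.convexHull(max(cs,key=cv2.contourArea)),4,True)[:,0].tolist())
g=((h[...,1]<70)&(h[...,2]>15)).astype(np.uint8)
a,bb=proj("wrist",m,c).astype(int);R=im[bb-45:bb+46:6,a-42:a+43:6];print("S");print(cv2.cvtColor(R,cv2.COLOR_BGR2HSV)[...,1]);print("V");print(R.max(2))
# absorber no longer on the table / not on the jar: grey compact things in the top view
tp=robot.snapshot("top");cv2.imwrite("pics/t12.png",tp);t0=cv2.imread("pics/top0.png")
d=(cv2.absdiff(tp,t0).max(2)>35).astype(np.uint8);d[240:]=0;k,l,st,ce=cv2.connectedComponentsWithStats(d);print([st[i].tolist() for i in range(1,k) if st[i,4]>8])
E
```

```text
[0.48996432 0.19846046 0.25970947]
corners pred [[245.0, 45.0], [402.0, 45.0], [382.0, 181.0], [264.0, 181.0]] mouth [[323.0, 95.0], [323.0, 147.0], [293.0, 123.0], [353.0, 123.0]] floor under mouth [323. 120.]
[[400, 42], [381, 179], [265, 180], [246, 43]]
S
[[121 117 121 111 117 115 122 124 119 118 125 115 118 118 129]
 [120 120 115 120 119 117 119 129 134 135 111 123 113 119 115]
 [116 131 114 114 138 152 126 115 129 124  96 117 118 121 111]
 [108 117 126 116 129 135 137 127 110 114 128 119 123 119 115]
 [120 119 133 117 147 121 121 128 126 119 151 114 118 129 122]
 [117 131 131 115 138 115 101  97 115 137 131 126 111 126 109]
 [124 115 129 115 137  39  16  16  10 132 111 146 116 126 117]
 [131 110 156 136 126  16  12  19  11 128 123 116 138 118 117]
 [111 122 113 115 123  14   9   9   6 145 121 127 136 120 125]
 [123 129 123 128 134 117  61   9 121 134 139 128 119 129 120]
 [121 140 105 129 107 123 123 116 111 121 114 127 119 115 128]
 [129 128 114 114 138 135 129 112 105 110 150 110 129 126 119]
 [103 129 117 128 131 106 117 135 129 156 120 133 121 127 118]
 [120 137 138 115 136
[... 598 characters left out ...]
 114 115 116]
 [ 76  74  62  79  85  97 109 110 111  78  79  81  61 117 118]
 [ 78  73  68  84  83  55 110 108  87  81  82  76  62 121 102]
 [ 77  73  77  80  78  83  67  58  84  78  77  78  73  73  72]
 [ 74  71  75  73  74  79  83  88  83  82  74  70  75  73  72]
 [ 71  74  74  74  72  64  69  80  68  67  73  72  75  71  75]
 [ 74  71  74  72  70  70  70  70  67  67  68  69  74  76  78]
 [ 70  65  72  73  73  73  71  73  73  72  85  77  69  72  74]
 [ 65  66  70  73  64  73  73  73  68  69  94  69  72  74  74]
 [ 72  72  70  74  73  73  76  75  74 108 119  71  74  74  65]]
[[158, 157, 97, 83, 4561], [360, 169, 6, 10, 27], [377, 170, 3, 7, 15], [236, 210, 24, 30, 250], [294, 225, 8, 5, 18]]
```

The capsule's grey top shows inside the open mouth at roughly (315,122), about 24 px wide, the size it has when standing on the jar's floor. The jar's corners match their earlier positions.

```bash
python3 -c "
from bench import robot
print(robot.close_job())"
```

```text
the job is handed in; nothing more can be done
None
```

I took the lid off and set it down softly, right way up, on the trivet. The absorber capsule is inside the open jar, and the job is handed in after about 22 of the 54 s. The images show the jar unmoved, but I did no separate check on the other groceries, and the hand-in returned no verdict.

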